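# Lock the grinding jar on the mixer and tug-test it

### The job

Set the steel grinding jar down into the socket of the mixer base, twist it clockwise (seen from above) until it comes up against its stop, then prove that it is locked: pull it straight up by its handle bar with a steady 14 N or so for about a second. Set it down and twist it gently and never pull with more than 25 N; leave the jar sitting down in the socket, locked and let go, and do not disturb the other things on the counter.

Things in the scene. Friction and masses are not known exactly. Their poses are not given: they have to be found in the camera images.
- jar: Loose upright grinding jar, about 0.35 kg (varies by 30 percent), one rigid piece, same after a half turn. Origin: centre of its underside, z up. Grey foot 69 mm in diameter up to 24 mm height, steel body 80 mm in diameter, grey lid 83 mm in diameter with its top at 90 mm. On the lid a handle bar: 56 mm long along the jar's x, 16 mm thick along y, 90 to 124 mm high.
- jar_bar (a point): Grip point on the jar's handle bar: on the jar's axis, 114 mm above its underside (10 mm under the bar's top). Axes as the jar's.
- jar_lug (a point): Outer end of one of the jar's two locking lugs. They stick out of the foot at the jar's +x (this one) and -x, in line with the bar, 41 mm from the axis, each 22 mm wide along y, from 1 to 8 mm above the underside. Axes as the jar's.
- mixer: Compact mixer base, fixed: round white plastic housing, 176 mm in diameter at the foot, 124 mm at the top, 115 mm high, with a round grey switch knob on its front. Origin: centre of its underside; z up; -x is the front with the switch.
- socket (a point): Centre of the socket floor on top of the mixer base, 115 mm above the counter; axes as the mixer's. A grey collar, 89 mm inner and about 101 mm outer diameter, stands 18 mm high around it. The jar goes down to this floor only with its bar (jar's x) 45 to 135 degrees anticlockwise of the socket's x, best about 70, so that the lugs pass between the two ledges.
- ledge (a point): Collar's front rim over one of two rigid ledges at the socket's -x (here) and +x: inner faces 36.5 mm from the axis, 34 mm wide along y, 6 mm thick, undersides 11 to 15 mm above the floor (set differently each time). On the floor the jar turns clockwise under them to rigid stops: bar in line with the socket's x (within 6 degrees). Locked it lifts 3 to 7 mm freely, then bears on them.
- canister: Bystander: steel canister with a flip latch, 109 mm in diameter, 142 mm tall; origin under its centre.
- tray: Bystander: pink plastic tray, 110 by 300 by 22 mm, on the far side; origin under its centre.
- cup0: Bystander: white ceramic cup in the tray, 68 mm across, 62 mm tall; origin under its centre.
- cup1: Bystander: a like cup in the tray.
- cup2: Bystander: a like cup in the tray.
- ladle: Bystander: aluminium ladle lying along its x, 280 mm long, bowl 72 mm wide and 30 mm high at its +x end, handle 10 mm thick; origin on the counter 110 mm from the handle end.
- glass_jar: Bystander: glass jar with a cork-like stopper, 84 mm in diameter, 134 mm tall; origin under its centre.
- tongs: Bystander: steel tongs lying flat along their x, about 215 mm long, 65 mm wide, 14 mm high; origin on the counter near mid-length.
There are look-alikes about, which are no part of the job. What is shaped like the jar but black or turquoise is not meant.

How it is judged:
By the outcome, as a careful person would: the job done as asked, in the order asked, and still so for the second after the job is handed in, with the robot touching nothing.
It also fails if it takes over 70 s, if anything falls off the work surface, if the arm or the gripper's body presses on something with over 40 N, if the wrist force passes 120 N, or if a joint passes its speed limit or range.

### The arm

A 6-joint arm with a two-finger parallel gripper is mounted at the origin on the work surface. World frame = base frame: x ahead of the robot, y to its left, z up, the work surface at z = 0. Lengths are in m, angles in degrees, forces in N, time in s.
With the tool pointing down it reaches from about 0.35 to 0.775 m from the base axis. Payload 7.3 kg.
Tool frame: the origin (TCP) lies between the finger pads; the fingertips stand 17 mm ahead of it and the grasp point (between the pads) lies 2 mm behind it (bot.tips_ahead is the distance from the TCP to the fingertips, in m); z points along the fingers, y is the line along which they close (so a half turn about z gives the same grasp; the last joint's range is limited). The gripper opens to 92 mm and grips with 3 to 60 N. Pads are 19 mm wide; open, the fingers measure 130 mm over their backs; the gripper's body (75 mm by 190 mm) begins 47 mm behind the grasp point.
Start: joints at [58.27, 19.595, 87.324, -0, 73.075, -8.365], TCP at [0.208, 0.482, 0.244] pointing down, gripper open.
Joint ranges: [-145.02, 145.02], [-44.19, 115.74], [2.07, 154.8], [-57.11, 237.11], [16.16, 152.29], [-177.93, 177.93]. Speed limits (degrees/s): [147.25, 147.25, 180, 180, 180, 180].

### API

Orientations are given as [roll, pitch, yaw] about the fixed x, y, z axes, in that order (R = Rz(yaw) Ry(pitch) Rx(roll)).
In Python, from cell import bot, solve_ik, imaging, ticket, monitor gives the robot as it stands. Calls block until the motion is done:
- bot.reach(position, orientation): joint-space move of the TCP to a pose.
- bot.move_straight(position, frame=None, v=0.15, threshold=None): straight line of the TCP; frame=None keeps the orientation; v is the mean speed in m/s. With threshold (N) it stops when the force on the tool has changed by that much, and returns True; else False.
- bot.goto_joints(angles): joint-space move.
- bot.command_gripper(opening): finger opening in m; the grip force is fixed at half the most; returns when the fingers have stopped.
- bot.pause(seconds).
- solve_ik(position, orientation): joint angles nearest the present ones, or None.
- imaging.snapshot(name): name is "side" or "top"; returns the picture (400x640x3 uint8, red, green, blue); there is no depth.
- imaging.camera_params(name): a dict with "fx", "fy", "cx", "cy" (pixels), "world_to_cam" (4x4, takes a point from world to camera coordinates). Camera axes: x right, y down, z forward; pixel columns grow to the right and rows downward; lengths in m; the calibration is good to about 2 mm. A picture is of the moment at which its call begins. camera_params takes no time and is no camera call.
A pose or a line that the arm cannot do raises bot.IKError and nothing moves.
- ticket.finish_job(): hands the job in; it is judged then, once.
Trained networks look in the newest picture that a camera, given by its name, has taken for a name from the list of things; names that differ only in an ending like _2 or _b are one class to them, and where a whole thing is asked for, a point or a joint stands for the part that bears it (a point fixed in the world has none). Each returns a list of dicts, best first, with "confidence" (0 to 1); they miss things now and then, are a little off and sometimes report something else, mostly with a low value. They report only what shows in the picture. A call takes as long as a camera call. They do not tell look-alikes from the thing itself.
- imaging.masks_of(camera, thing): "mask" (400x640 bool, what is visible of it) and "pixel" ([row, column] in pixels, amid what is visible of it).
Readings, each from a call of its own:
- monitor.read_clock(): time.
- monitor.read_q(): joint angles.
- monitor.read_qd(): joint speeds.
- monitor.read_effort(): joint torques, N m.
- monitor.read_tcp_pos(): TCP position.
- monitor.read_orientation(): TCP orientation.
- monitor.read_force(): force on the tool from outside, world axes, zero at the start.
- monitor.read_wrist_torque(): the same for the moment, N m.
- monitor.read_gripper_width(): finger opening in m.
- monitor.read_grasp_force(): force on a finger pad.
Only numpy, scipy, OpenCV 4.12 (cv2) and the standard library are available. Lean on these libraries where they do the work, as an engineer would, in place of code of your own. Each camera call takes 0.05 s, during which the arm holds its last target. There are 200 camera calls.

## Working session

There is one attempt and no reset: what is moved stays moved. The work goes in short steps, each a Python script; the robot and the scene stay as the last script left them, time stands still between calls to the robot, and variables do not carry over. Pictures are saved under pics/ and viewed, at most 10 in all, crops included, and the job is handed in when it is done.

```bash
mkdir -p pics; ls
python3 - <<'E'
from cell import bot, imaging, monitor
import cv2, numpy as np
for c in ("side","top"):
    im=imaging.snapshot(c); cv2.imwrite(f"pics/{c}0.png",im[:,:,::-1])
    p=imaging.camera_params(c); print(c,p["fx"],p["cx"],p["cy"],np.round(np.linalg.inv(p["world_to_cam"]),3).tolist())
    for t in ("jar","jar_bar","jar_lug","mixer","socket","ledge"):
        try: print(t,[(round(d["confidence"],2),np.round(d["pixel"]).tolist(),int(d["mask"].sum())) for d in imaging.masks_of(c,t)])
        except Exception as e: print(t,repr(e))
print(monitor.read_clock())
E
```

```text
pics
side 483.5972551616268 321.934664751058 200.59790155413796 [[-0.979, -0.162, 0.121, 0.343], [-0.201, 0.729, -0.654, 1.059], [0.017, -0.665, -0.746, 1.302], [0.0, 0.0, 0.0, 1.0]]
jar [(0.97, [259.0, 375.0], 801), (0.9, [240.0, 293.0], 755), (0.67, [331.0, 317.0], 1102), (0.6, [253.0, 334.0], 809)]
jar_bar [(0.98, [254.0, 331.0], 789), (0.78, [260.0, 377.0], 815), (0.56, [239.0, 291.0], 787), (0.38, [330.0, 318.0], 1096)]
jar_lug [(0.89, [241.0, 290.0], 803), (0.73, [255.0, 331.0], 897), (0.58, [259.0, 373.0], 772)]
mixer []
socket [(0.72, [176.0, 324.0], 1990)]
ledge [(0.6, [174.0, 324.0], 1919)]
top 483.87224813691137 319.14222892614566 195.1446270053051 [[-0.018, -0.995, 0.093, 0.404], [-1.0, 0.02, 0.019, -0.001], [-0.021, -0.093, -0.995, 1.602], [0.0, 0.0, 0.0, 1.0]]
jar [(0.7, [138.0, 342.0], 1958), (0.67, [235.0, 466.0], 1262), (0.6, [178.0, 281.0], 555), (0.55, [224.0, 274.0], 561)]
jar_bar [(0.94, [226.0, 271.0], 525), (0.91, [263.0, 275.0], 543), (0.72, [179.0, 283.0], 567)]
jar_lug [(0.97, [222.0, 274.0], 591), (0.83, [178.0, 280.0], 587)]
mixer [(0.61, [191.0, 377.0], 2241), (0.16, [139.0, 341.0], 2019)]
socket [(0.59, [196.0, 381.0], 2206), (0.44, [224.0, 272.0], 592), (0.22, [140.0, 345.0], 1955)]
ledge [(0.77, [195.0, 378.0], 2299)]
0.7
```

Run:
```python
import cv2, numpy as np
s=cv2.imread("pics/side0.png");t=cv2.imread("pics/top0.png")
cv2.imwrite("pics/s_a.png",cv2.resize(s,(800,500)))
cv2.imwrite("pics/t_a.png",cv2.resize(t[80:330,190:520],(792,600),interpolation=cv2.INTER_CUBIC))
```

```text
(no output)
```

View pics/s_a.png

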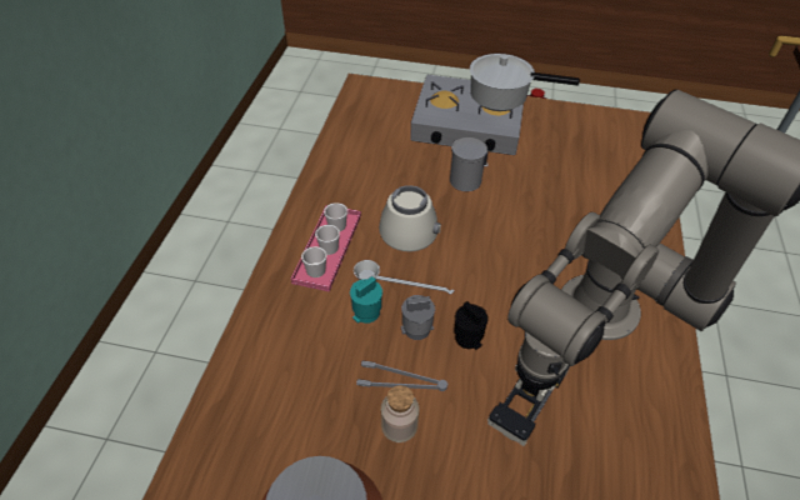

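View pics/t_a.png

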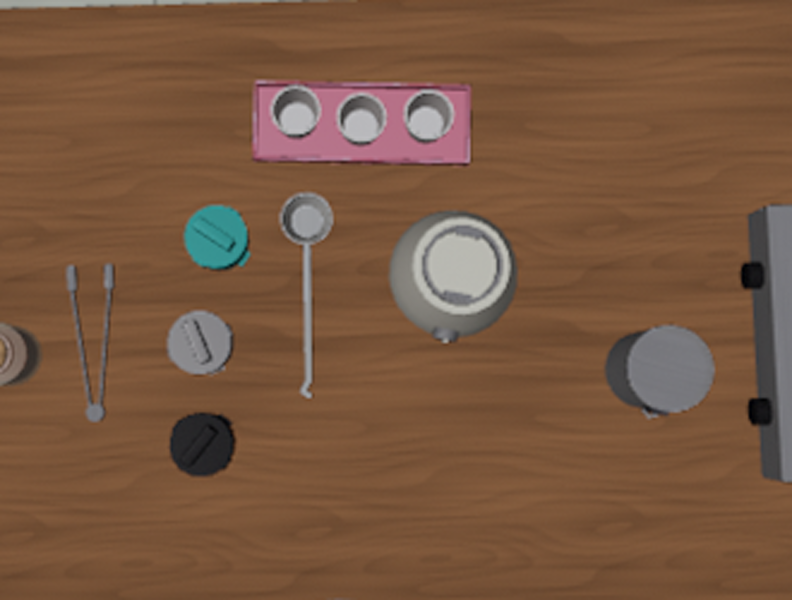

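The side picture (640-wide pixels) shows three jar shapes: turquoise at about (240,293), steel grey at (254,334) and black at (260,375). In the top picture they are at (178,281), (224,274) and (264,274). The glass jar, at side (331,317), has a cork, so it isn't a candidate. The mixer is at top (190,381) with its knob at about (220,375), towards the robot. I choose the grey steel jar, top (224,274) and side (254,334). Next I fit the models in both views.

```bash
cat > h.py <<'E'
import cv2, numpy as np
from scipy.optimize import differential_evolution
from cell import imaging
CAM={c:imaging.camera_params(c) for c in("side","top")}
def proj(c,P):
    p=CAM[c];P=np.atleast_2d(P);Q=P@p["world_to_cam"][:3,:3].T+p["world_to_cam"][:3,3]
    return np.c_[p["fx"]*Q[:,0]/Q[:,2]+p["cx"],p["fy"]*Q[:,1]/Q[:,2]+p["cy"]]
def triang(ps,pt):
    M=[]
    for c,q in(("side",ps),("top",pt)):
        p=CAM[c];K=np.array([[p["fx"],0,p["cx"]],[0,p["fy"],p["cy"]],[0,0,1]]);M.append(K@p["world_to_cam"][:3])
    X=cv2.triangulatePoints(M[0],M[1],np.array(ps,float).reshape(2,1),np.array(pt,float).reshape(2,1)).ravel()
    return X[:3]/X[3]
def circ(r,z,n=72):
    a=np.linspace(0,2*np.pi,n,endpoint=False);return np.c_[r*np.cos(a),r*np.sin(a),0*a+z]
def rect(a,b,z,n=15):
    t=np.linspace(-1,1,n)
    return np.r_[np.c_[a*t,0*t+b],np.c_[a*t,0*t-b],np.c_[0*t+a,b*t],np.c_[0*t-a,b*t]] @ np.array([[1,0,0],[0,1,0]])+[0,0,z]
def place(P,x,y,z,yaw):
    c,s=np.cos(yaw),np.sin(yaw);return P@np.array([[c,s,0],[-s,c,0],[0,0,1]])+[x,y,z]
def gradim(im,s=1.0):
    g=cv2.GaussianBlur(im.astype(np.float32),(0,0),s)
    return np.sqrt(sum(cv2.Sobel(g[:,:,k],cv2.CV_32F,i,1-i)**2 for k in range(3) for i in(0,1)))
def samp(G,uv):
    return cv2.remap(G,uv[:,0].astype(np.float32)[None],uv[:,1].astype(np.float32)[None],cv2.INTER_LINEAR)[0]
def fit(G,feats,bounds,cams=("side","top")):
    f=lambda p:-sum(w*np.minimum(samp(G[c],proj(c,place(F,*p))),120).mean() for c in cams for w,F in feats)
    r=differential_evolution(f,bounds,seed=1,popsize=25,tol=1e-6,maxiter=300);return r.x,r.fun
E
python3 - <<'E'
from h import *
I={c:cv2.imread(f"pics/{c}0.png") for c in("side","top")}
G={c:gradim(I[c]) for c in I}
j0=triang([334,254],[274,224]);m0=triang([324,175],[380,194]);print(j0,m0)
jf=[(1,circ(.0415,.09)),(1.5,rect(.028,.008,.124))]
for cs in(("side","top"),("top",)):
    zb=(-.01,.01) if len(cs)==2 else (-1e-4,1e-4)
    b=[(j0[0]-.03,j0[0]+.03),(j0[1]-.03,j0[1]+.03),zb,(0,np.pi)]
    x,f=fit(G,jf,b,cs);print(cs,x.round(4),np.degrees(x[3]).round(1),f)
    if len(cs)==2:J=x
mf=[(1,circ(.0505,.133)),(1,circ(.0445,.133)),(.7,circ(.088,0))]
for cs in(("side","top"),("top",)):
    zb=(-.01,.01) if len(cs)==2 else (-1e-4,1e-4)
    x,f=fit(G,mf,[(m0[0]-.05,m0[0]+.05),(m0[1]-.05,m0[1]+.05),zb,(0,1e-6)],cs);print(cs,x.round(4),f)
    if len(cs)==2:M=x
out=[]
for c,F,X in(("top",jf,J),("side",jf,J),("top",mf,M),("side",mf,M)):
    u=proj(c,place(np.array([[0,0,.1]]),*X))[0]; w=25 if F is jf else 50
    x0,y0=int(u[0])-w,int(u[1])-w; s=300/(2*w)
    im=cv2.resize(I[c][y0:y0+2*w,x0:x0+2*w],(300,300),interpolation=cv2.INTER_CUBIC);raw=im.copy()
    for _,P in F:
        for q in proj(c,place(P,*X)):cv2.circle(im,tuple(int(v) for v in ((q-[x0,y0]+.5)*s)),1,(0,0,255),-1)
    out.append(np.vstack([raw,im]))
o=np.hstack(out);print(o.shape);cv2.imwrite("pics/fit.png",cv2.resize(o,(800,400)))
E
```

```text
[0.46145114 0.17543345 0.05127873] [ 0.55728462 -0.16671226  0.04571593]
('side', 'top') [ 0.4631  0.1706 -0.0027  0.3211] 18.4 -531.2109375
('top',) [4.671e-01 1.786e-01 1.000e-04 7.698e-01] 44.1 -265.1612548828125
('side', 'top') [ 0.5559 -0.1668  0.0031  0.    ] -629.5399169921875
('top',) [ 5.564e-01 -1.672e-01 -1.000e-04  0.000e+00] -314.415771484375
(600, 1200, 3)
```

View pics/fit.png

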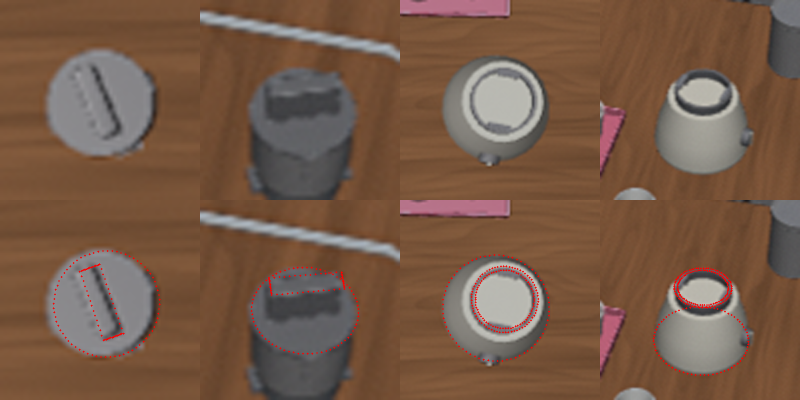

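```bash
sed -i 's/np.minimum(samp(\(.*\)),120)/np.sqrt(samp(\1))/' h.py; grep -n sqrt h.py | tail -1
python3 - <<'E'
from h import *
I={c:cv2.imread(f"pics/{c}0.png") for c in("side","top")}
G={c:gradim(I[c],.7) for c in I}
t=np.linspace(-1,1,15)
jf=[(1,circ(.0415,.09)),(1.5,rect(.028,.008,.124))]
ch=np.r_[np.c_[0*t+.0365,.017*t,0*t+.133],np.c_[0*t-.0365,.017*t,0*t+.133]]
mf=[(1,circ(.0505,.133)),(1,circ(.0445,.133)),(1,circ(.088,0)),(.8,ch)]
R={}
for n,F,c0,yb in(("jar",jf,(.463,.173),(0,np.pi)),("mix",mf,(.556,-.167),(-.7,.7))):
  for cs in(("side","top"),("top",),("side",)):
    zb=(-.01,.01) if len(cs)==2 else (-1e-4,1e-4)
    x,f=fit(G,F,[(c0[0]-.03,c0[0]+.03),(c0[1]-.03,c0[1]+.03),zb,yb],cs);print(n,cs,x.round(4),np.degrees(x[3]).round(1),round(f,2));R[n,cs]=x
out=[]
for c in("top","side"):
  for n,F in(("jar",jf),("mix",mf)):
    X=R[n,("side","top")]
    u=proj(c,place(np.array([[0,0,.1]]),*X))[0]; w=25 if n=="jar" else 45
    x0,y0=int(u[0])-w,int(u[1])-w; s=400/(2*w)
    im=cv2.resize(I[c][y0:y0+2*w,x0:x0+2*w],(400,400),interpolation=cv2.INTER_CUBIC)
    for _,P in F:
        for q in proj(c,place(P,*X)):cv2.circle(im,tuple(int(v) for v in ((q-[x0,y0]+.5)*s)),1,(0,0,255),-1)
    out.append(im)
cv2.imwrite("pics/fit2.png",cv2.resize(np.vstack([np.hstack(out[:2]),np.hstack(out[2:])]),(600,600)))
E
```

```text
27:    f=lambda p:-sum(w*np.sqrt(samp(G[c],proj(c,place(F,*p)))).mean() for c in cams for w,F in feats)
jar ('side', 'top') [ 0.4636  0.1722 -0.0017  0.3555] 20.4 -62.19
jar ('top',) [ 0.463   0.1745 -0.      0.5933] 34.0 -32.5
jar ('side',) [0.4505 0.1476 0.     1.7657] 101.2 -30.9
mix ('side', 'top') [ 0.5532 -0.1635  0.006  -0.17  ] -9.7 -117.24
mix ('top',) [ 5.536e-01 -1.640e-01 -1.000e-04 -2.424e-01] -13.9 -59.09
mix ('side',) [ 0.5501 -0.1479 -0.      0.5327] 30.5 -63.66
```

View pics/fit2.png

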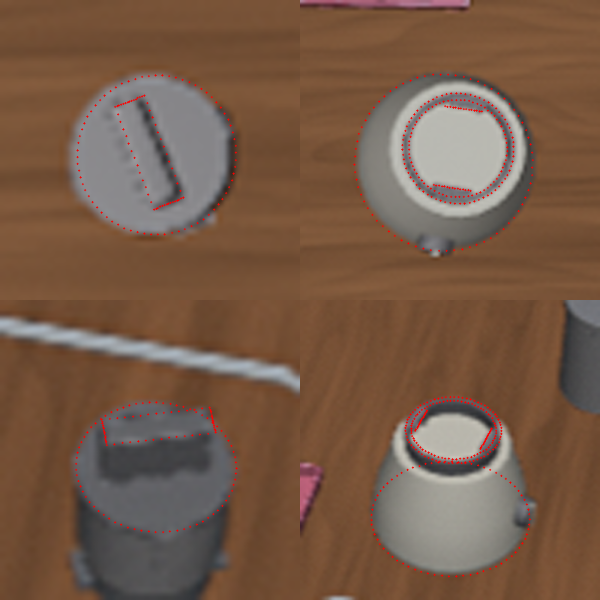

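The grey jar matches the description: grey lid, steel body, bar. The edge fit locked onto the bar's side face and sits a few mm off. I'll refine with silhouettes.

Run:
```python
from h import *
from scipy.optimize import minimize
I={c:cv2.imread(f"pics/{c}0.png") for c in("side","top")}
S=4
def box(a,b,z0,z1):return np.array([[sx*a,sy*b,z] for sx in(1,-1) for sy in(1,-1) for z in(z0,z1)])
JH=[np.r_[circ(.0415,.09),circ(.0415,.084)],np.r_[circ(.04,.084),circ(.04,.024)],np.r_[circ(.0345,.024),circ(.0345,0)],box(.028,.008,.09,.124),box(.041,.011,.001,.008)]
MH=[np.r_[circ(.088,0),circ(.062,.115)],np.r_[circ(.0505,.115),circ(.0505,.133)]]
def sil(c,H,p,x0,y0,w):
    m=np.zeros((2*w*S,2*w*S),np.uint8)
    for P in H:
        q=((proj(c,place(P,*p))-[x0,y0]+.5)*S*16-8)
        cv2.fillConvexPoly(m,cv2.convexHull(q.round().astype(np.int32)),255,shift=4)
    return cv2.resize(m,(2*w,2*w),interpolation=cv2.INTER_AREA)/255.
out=[]
for n,H,c0,w in(("jar",JH,(.463,.173,0,.355),30),("mix",MH,(.554,-.165,0,0),55)):
    D={}
    for c in I:
        u=proj(c,place(np.array([[0,0,.05]]),*c0))[0].astype(int);x0,y0=u-w
        hsv=cv2.cvtColor(I[c][y0:y0+2*w,x0:x0+2*w],cv2.COLOR_BGR2HSV)
        m=(hsv[:,:,1]<75).astype(np.uint8)
        k,l,st,_=cv2.connectedComponentsWithStats(m);m=(l==l[w,w])
        D[c]=(m.astype(float),x0,y0)
    for cs in(("side","top"),("top",),("side",)):
        free=[0,1,2] if len(cs)==2 else [0,1]
        def f(v):
            p=list(c0)
            for i,k in enumerate(free):p[k]=v[i]
            return sum(np.abs(sil(c,H,p,D[c][1],D[c][2],w)-D[c][0]).sum()/D[c][0].sum() for c in cs)
        b=[(c0[0]-.02,c0[0]+.02),(c0[1]-.02,c0[1]+.02),(-.01,.01)][:len(free)]
        r=differential_evolution(f,b,seed=2,popsize=12,maxiter=40);print(n,cs,r.x.round(4),round(r.fun,3))
        if len(cs)==2:
            for c in I:
                s=sil(c,H,[*r.x,c0[3]],D[c][1],D[c][2],w);x0,y0=D[c][1:]
                im=I[c][y0:y0+2*w,x0:x0+2*w].copy();im=cv2.resize(im,(300,300),interpolation=cv2.INTER_CUBIC)
                for mm,col in((D[c][0],(0,255,0)),(s,(0,0,255))):
                    cn,_=cv2.findContours((cv2.resize(mm,(300,300))>.5).astype(np.uint8),0,1);cv2.drawContours(im,cn,-1,col,1)
                out.append(im)
cv2.imwrite("pics/sil.png",np.vstack([np.hstack(out[:2]),np.hstack(out[2:])]))
```

```text
jar ('side', 'top') [0.4644 0.1755 0.0031] 0.098
jar ('top',) [0.4643 0.1759] 0.051
jar ('side',) [0.4643 0.1728] 0.042
mix ('side', 'top') [ 0.5548 -0.1661  0.0061] 0.079
mix ('top',) [ 0.5557 -0.1663] 0.026
mix ('side',) [ 0.5552 -0.1716] 0.047
```

View pics/sil.png

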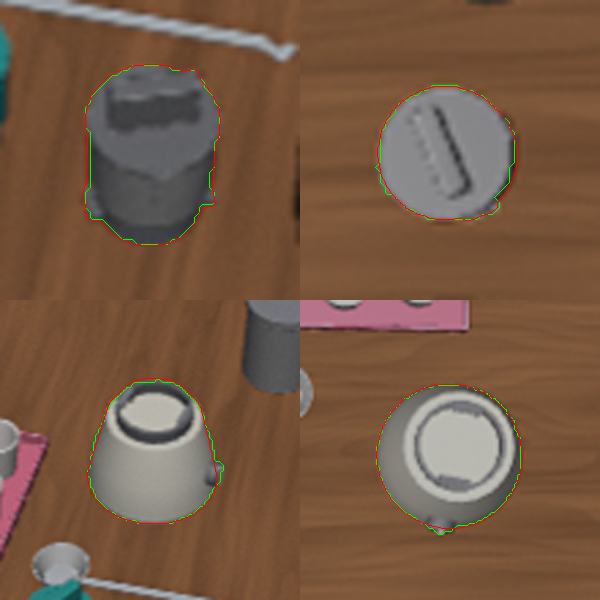

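Run:
```python
from h import *
from cell import solve_ik, monitor
I={c:cv2.imread(f"pics/{c}0.png") for c in("side","top")}
G={c:gradim(I[c],.7) for c in I}
t=np.linspace(-1,1,15)
def sc(c,P,p):return np.sqrt(samp(G[c],proj(c,place(P,*p)))).mean()
yy=np.radians(np.arange(0,180,2))
for c in G:
  s=[sc(c,rect(.028,.008,.124),(.4643,.1755,0,y))+sc(c,rect(.028,.008,.09),(.4643,.1755,0,y)) for y in yy];print("jar",c,np.degrees(yy[np.argsort(s)[::-1][:5]]).round())
yy=np.radians(np.arange(-60,60,2))
ch=np.r_[np.c_[0*t+.0365,.017*t,0*t+.133],np.c_[0*t-.0365,.017*t,0*t+.133]]
for c in G:
  s=[sc(c,ch,(.555,-.1665,0,y)) for y in yy];print("mix ledge",c,np.degrees(yy[np.argsort(s)[::-1][:6]]).round())
# knob: sil crop scale 110/300 in both; pixel estimates from crops
cu={}
for c,k in(("side",(213,472-300)),("top",(441-300,524-300))):
  u=proj(c,np.array([[.554,-.165,.05]]))[0].astype(int)-55;cu[c]=u+np.array(k)*110/300-.5
X=triang(cu["side"],cu["top"]);d=X[:2]-[.555,-.1665];print("knob",X.round(4),np.degrees(np.arctan2(-d[1],-d[0])).round(1),np.hypot(*d).round(3))
print(monitor.read_orientation())
for P,ys in(((.4643,.1755,.112),(20,200,-160)),((.555,-.1665,.24),(70,59,-11,-25,160,-121))):
  for y in ys:
    q=solve_ik(P,[180,0,y]);print(P,y,None if q is None else np.round(q,1))
```

```text
jar side [16. 14. 18. 20. 12.]
jar top [28. 30. 24. 22. 26.]
mix ledge side [ 0. -2.  2.  4. -4.  6.]
mix ledge top [-12. -14. -10. -16.  -8. -18.]
knob [ 0.4708 -0.1492  0.05  ] -11.6 0.086
[1.79993931e+02 8.42789031e-04 1.56634088e+02]
(0.4643, 0.1755, 0.112) 20 [ 11.9  25.4 102.   -0.   52.7  81.9]
(0.4643, 0.1755, 0.112) 200 [ 11.9  25.4 102.    0.   52.7 -98.1]
(0.4643, 0.1755, 0.112) -160 [ 11.9  25.4 102.    0.   52.7 -98.1]
(0.555, -0.1665, 0.24) 70 [-24.3  25.5  78.8   0.   75.7  -4.3]
(0.555, -0.1665, 0.24) 59 [-24.3  25.5  78.8  -0.   75.7   6.7]
(0.555, -0.1665, 0.24) -11 [-24.3  25.5  78.8  -0.   75.7  76.7]
(0.555, -0.1665, 0.24) -25 [-24.3  25.5  78.8  -0.   75.7  90.7]
(0.555, -0.1665, 0.24) 160 [-24.3  25.5  78.8   0.   75.7 -94.3]
(0.555, -0.1665, 0.24) -121 [ -24.3   25.5   78.8    0.    75.7 -173.3]
```

```bash
python3 - <<'E'
from cell import bot, monitor
import numpy as np
bot.command_gripper(.06)
x,y,yaw=.4643,.1755,21
bot.reach([x,y,.20],[180,0,yaw])
F0=np.array(monitor.read_force())
print(bot.move_straight([x,y,.112],v=.08,threshold=6))
print(monitor.read_tcp_pos(),monitor.read_force())
bot.command_gripper(0.0)
print(monitor.read_gripper_width(),monitor.read_grasp_force(),monitor.read_force(),monitor.read_wrist_torque())
bot.move_straight([x,y,.20],v=.12); bot.pause(.3)
F1=np.array(monitor.read_force()); print("F0",F0,"F1",F1,"mass",(F0-F1)[2]/9.81,monitor.read_wrist_torque(),monitor.read_gripper_width())
bot.reach([.555,-.1665,.30],[180,0,58]);bot.pause(.3)
print(monitor.read_tcp_pos(),monitor.read_force(),monitor.read_wrist_torque(),monitor.read_clock())
E
python3 - <<'E'
from h import *
S=imaging.snapshot("side")[:,:,::-1];T=imaging.snapshot("top")[:,:,::-1]
cv2.imwrite("pics/side1.png",S);cv2.imwrite("pics/top1.png",T)
u=proj("side",np.array([[.555,-.1665,.2]]))[0].astype(int);v=proj("top",np.array([[.555,-.1665,.2]]))[0].astype(int)
cv2.imwrite("pics/c1.png",np.hstack([cv2.resize(i[max(p[1]-70,0):p[1]+70,p[0]-70:p[0]+70],(400,400),interpolation=cv2.INTER_CUBIC) for i,p in((S,u),(T,v))]));print(u-70,v-70)
E
```

```text
False
[0.4646512  0.17558565 0.11246605] [ 0.65268796 -0.31329938 -0.11071208]
0.0159026976704297 29.91397261619568 [ 0.044913    0.00404305 -0.73522094] [-0.15377189  0.13303124  0.03303043]
F0 [ 0.06486165 -0.65426649 -1.18584844] F1 [-0.3546691  -0.56829791 -4.03746591] mass 0.29068475668439575 [-0.0571429   0.13675942 -0.00851876] 0.015513646954578075
[ 0.55509366 -0.16578768  0.29995155] [ 0.30450905  1.15886747 -3.57490312] [-0.15062742  0.0961328  -0.00525303] 7.7833
[257  73] [315 117]
```

View pics/c1.png

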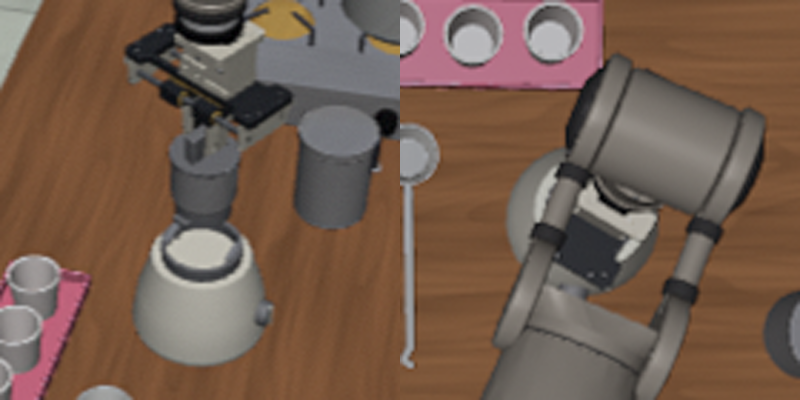

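The jar is held over the socket in the side view, with its lid at about crop (205,160) and the socket at (203,248). The top view is occluded by the arm. I'll check the side camera's bias using the held jar, whose pose is known from the TCP.

Run:
```python
from h import *
I=cv2.imread("pics/side1.png");G={"side":gradim(I,.7)}
Z=.2999-.112
cam=np.linalg.inv(CAM["side"]["world_to_cam"])[:3,3]
def vis(r,z,near=True):
    P=circ(r,z,144);d=(cam[:2]-[.555,-.166]);d/=np.linalg.norm(d);return P[(P[:,:2]@d)>-.2*r]
# body silhouette tangent lines + lid front arc + foot front arc
d=cam[:2]-[.555,-.166];n=np.array([-d[1],d[0]])/np.linalg.norm(d);zz=np.linspace(.03,.08,20)
L=np.r_[[[.04*n[0],.04*n[1],z] for z in zz],[[-.04*n[0],-.04*n[1],z] for z in zz]]
F=[(1,L),(1,vis(.0415,.084)),(.7,vis(.0345,0))]
f=lambda p:-sum(w*np.sqrt(samp(G["side"],proj("side",place(P,p[0],p[1],Z,0)))).mean() for w,P in F)
r=differential_evolution(f,[(.54,.57),(-.185,-.15)],seed=1);print("held jar, side",r.x.round(4),r.fun)
# same kind of fit: mixer collar from side
H=[(1,circ(.0505,.133)),(1,circ(.0445,.133)),(1,vis(.088,0)*[1,1,1])]
G0={"side":gradim(cv2.imread("pics/side0.png"),.7)}
f=lambda p:-sum(w*np.sqrt(samp(G0["side"],proj("side",place(P,p[0],p[1],0,0)))).mean() for w,P in H)
r=differential_evolution(f,[(.535,.575),(-.195,-.14)],seed=1);print("mixer, side",r.x.round(4),r.fun)
```

```text
held jar, side [ 0.5562 -0.1717] -35.290199279785156
mixer, side [ 0.5496 -0.1466] -45.94809341430664
```

The side camera's bias is about (+1, −6) mm. Corrected for that, both views put the socket at (0.555, −0.166). Lowering.

Run:
```python
from cell import bot, monitor
import numpy as np
x,y=.555,-.166
bot.move_straight([x,y,.256],v=.08);bot.pause(.3)
print(monitor.read_force(),monitor.read_wrist_torque())
h=bot.move_straight([x,y,.224],v=.025,threshold=4)
print(h,monitor.read_tcp_pos(),monitor.read_force(),monitor.read_wrist_torque(),monitor.read_clock())
```

```text
[ 0.81747566 -0.18871314 -4.42825393] [-0.12242815  0.06382531 -0.02725677]
True [ 0.55503083 -0.16603246  0.22685997] [0.76093154 0.24471218 5.70389867] [-0.11996477 -0.00105917 -0.01632036] 9.9417
```

Run:
```python
from cell import bot, monitor
import numpy as np
x,y=.555,-.166
bot.move_straight([x,y,.2274],v=.01);bot.pause(.2)
print(monitor.read_force(),monitor.read_wrist_torque(),monitor.read_tcp_pos())
M0=monitor.read_wrist_torque()[2];yaw=58.
while yaw>-24:
    step=4 if yaw>2 else 1.5
    yaw-=step
    bot.reach([x,y,.2274],[180,0,yaw])
    f=np.array(monitor.read_force());m=monitor.read_wrist_torque()[2]
    print(round(yaw,1),round(monitor.read_orientation()[2],1),f.round(2),round(m-M0,3),round(monitor.read_clock(),2))
    if abs(m-M0)>.2 or np.hypot(*f[:2])>8: break
```

```text
[-0.41291636 -0.03620201 -1.85923449] [-0.03898492  0.20976617 -0.03182064] [ 0.55475888 -0.1658893   0.22708029]
54.0 54.1 [-0.18 -0.22 -4.8 ] 0.023 10.78
50.0 50.2 [ 0.14 -1.45 -3.26] 0.026 11.03
46.0 46.2 [ 0.46  0.04 -3.47] 0.073 11.28
42.0 42.2 [ 0.52 -0.81 -3.67] 0.093 11.53
38.0 38.2 [ 0.09  0.5  -4.58] 0.062 11.78
34.0 34.2 [ 0.12 -0.17 -4.36] 0.014 12.03
30.0 30.2 [ 0.75  0.3  -4.4 ] 0.052 12.28
26.0 26.2 [ 0.05 -0.79 -4.37] -0.048 12.53
22.0 22.2 [ 0.11  0.17 -4.62] 0.044 12.78
18.0 18.2 [-0.02 -1.25 -3.96] 0.024 13.03
14.0 14.2 [-0.02 -0.28 -3.95] 0.042 13.28
10.0 10.2 [-0.92 -0.47 -3.6 ] 0.068 13.53
6.0 6.2 [ 0.14  0.29 -3.39] 0.075 13.78
2.0 2.2 [ 0.02  0.74 -4.45] 0.053 14.03
0.5 0.6 [-0.18  0.15 -4.31] -0.007 14.28
-1.0 -0.9 [-0.44 -0.26 -3.39] -0.018 14.53
-2.5 -2.4 [ 0.1   0.47 -4.74] 0.044 14.78
-4.0 -3.9 [ 0.1  -0.53 -3.15] -0.005 15.03
-5.5 -5.4 [-0.36  0.6  -4.57] -0.027 15.28
-7.0 -6.9 [ 0.29 -0.12 -4.13] 0.069 15.53
-8.5 -8.4 [-0.68 -0.18 -4.45] 0.049 15.78
-10.0 -9.9 [ 0.18  0.05 -4.09] 0.019 16.02
-11.5 -11.4 [-0.2   0.12 -3.68] 0.009 16.27
-13.0 -12.9 [-1.   -2.17 -4.09] 0.162 16.52
-14.5 -14.4 [-0.64 -2.81 -2.96] 0.653 16.77
```

Run:
```python
from cell import bot, monitor
import numpy as np
x,y=.555,-.166
bot.reach([x,y,.2274],[180,0,-13.3])
def F(n=6):
    a=[]
    for _ in range(n): a.append([*monitor.read_force(),monitor.read_wrist_torque()[2]]);bot.pause(.02)
    return np.mean(a,0)
print("eased",F().round(2),monitor.read_orientation()[2])
z=.2289
h=bot.move_straight([x,y,z],v=.01);f=F();print(z,f.round(2))
while f[2]>-15 and z<.240:
    z+=.0005 if f[2]>-6 else .0002
    bot.move_straight([x,y,z],v=.01);f=F(4)
    print(round(z,4),monitor.read_tcp_pos()[2].round(4),f.round(2),round(monitor.read_clock(),2))
if f[2]<-13:
    t=monitor.read_clock()
    while monitor.read_clock()-t<1.4: 
        bot.pause(.2);print("hold",F(4).round(2),monitor.read_gripper_width())
else: print("no bearing")
print(monitor.read_tcp_pos(),monitor.read_clock())
```

```text
eased [-1.49 -2.63 -3.77  0.31] -13.310387224823414
0.2289 [-1.34 -3.19 -6.8   0.28]
0.2291 0.229 [-1.42 -3.71 -7.99  0.27] 17.84
0.2293 0.2293 [-1.58 -3.3  -7.37  0.3 ] 18.16
0.2295 0.2296 [-2.05 -3.47 -7.15  0.28] 18.48
0.2297 0.2297 [-1.74 -3.72 -6.79  0.26] 18.79
0.2299 0.2299 [-1.33 -3.38 -7.5   0.31] 19.11
0.2301 0.2301 [-1.56 -3.45 -7.55  0.28] 19.43
0.2303 0.2303 [-1.21 -3.09 -7.83  0.31] 19.74
0.2305 0.2305 [-1.11 -3.11 -7.3   0.27] 20.06
0.2307 0.2308 [-1.35 -3.66 -7.05  0.28] 20.38
0.2309 0.2309 [-1.36 -3.66 -6.99  0.31] 20.69
0.2311 0.2311 [-1.29 -3.66 -7.4   0.28] 21.01
0.2313 0.2313 [-0.9  -3.63 -7.5   0.26] 21.32
0.2315 0.2315 [-1.03 -3.63 -7.22  0.3 ] 21.64
0.2317 0.2317 [-1.29 -3.65 -7.11  0.27] 21.96
0.2319 0.2319 [-1.09 -3.26 -7.43  0.3 ] 22.27
0.2321 0.2321 [-1.01 -3.29 -7.01  0.29] 22.59
0.2323 0.2323 [-0.59 -3.48 -7.77  0.29] 22.91
0.2325 0.2325 [-0.86 -3.42 -7.31  0.28] 23.23
0.2327 0.2327 [-1.24 -3.89 -7.36  0.24] 23.54
0.2329 0.2329 [-0.86 -3.61 -6.86  0.31] 23.86
0.2331 0.2331 [-1.14 -3.81 -6.74  0.27] 24.18
0.2333 0.2333 [-1.03 -3.29 -6.98  0.27] 24.49
0.2335 0.2335 [-0.57 -3.48 -7.29  0.27] 24.81
0.2337 0.2337 [-1.11 -3.34 -6.93  0.27] 25.12
0.2339 0.2338 [-0.41 -3.47 -7.83  0.25] 25.44
0.2341 0.2338 [  0.16  -4.31 -10.51   0.23] 25.76
0.2343 0.2339 [  1.23  -4.6  -13.77   0.26] 26.07
0.2345 0.2339 [  1.9   -4.51 -16.08   0.26] 26.39
hold [  1.92  -5.   -15.68   0.3 ] 0.016186965773358892
hold [  1.96  -4.75 -16.11   0.27] 0.016018158025284657
hold [  1.74  -4.65 -15.92   0.25] 0.016210167380842168
hold [  1.45  -4.58 -15.97   0.25] 0.015532696370256418
hold [  2.24  -4.31 -15.5    0.3 ] 0.01596079458559443
hold [  1.8   -4.16 -15.96   0.25] 0.015846006512720088
[ 0.55494942 -0.16597211  0.23390659] 27.9917
```

It bore on the ledges after 6.8 mm of free lift, and I held 16 N for over a second. Setting it down and letting go.

Run:
```python
from cell import bot, monitor
import numpy as np
x,y=.555,-.166
bot.move_straight([x,y,.229],v=.02)
print(bot.move_straight([x,y,.2262],v=.008,threshold=3),monitor.read_tcp_pos(),monitor.read_force(),monitor.read_wrist_torque()[2])
bot.reach([x,y,monitor.read_tcp_pos()[2]],[180,0,-13.3]);print(monitor.read_force(),monitor.read_wrist_torque()[2])
bot.command_gripper(.05);bot.pause(.2)
bot.move_straight([x,y,.34],v=.1)
q=list(monitor.read_q());q[0]+=70;bot.goto_joints(q)
print(monitor.read_clock())
from h import *
S=imaging.snapshot("side")[:,:,::-1];T=imaging.snapshot("top")[:,:,::-1]
u=proj("side",np.array([[.555,-.1665,.15]]))[0].astype(int);v=proj("top",np.array([[.555,-.1665,.15]]))[0].astype(int)
cv2.imwrite("pics/end.png",np.hstack([cv2.resize(i[max(p[1]-50,0):p[1]+50,p[0]-50:p[0]+50],(400,400),interpolation=cv2.INTER_CUBIC) for i,p in((S,u),(T,v))]))
```

```text
True [ 0.55527952 -0.16656947  0.22692591] [ 0.32493383 -0.25109302  3.82686944] 0.2816818206912971
[-0.4068931  -2.34589907  2.51907211] 0.31507824915261423
33.6167
```

View pics/end.png

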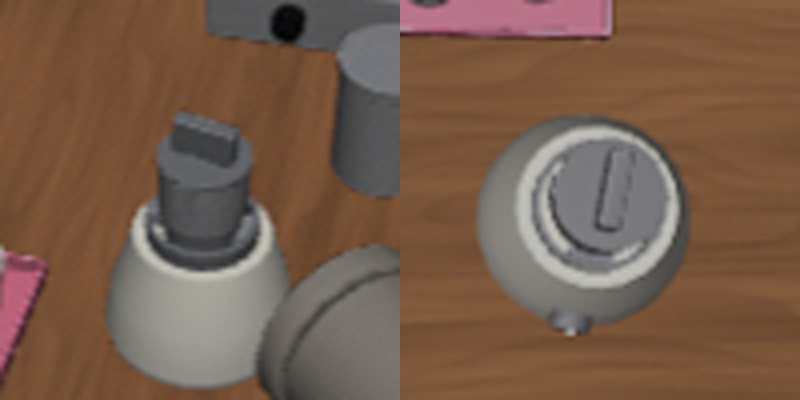

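The jar sits upright and down in the socket. Its bar (top crop, about (615,190)) lines up with the knob and ledge axis, and the arm is clear. Handing in.

```bash
python3 -c "
from cell import ticket
print(ticket.finish_job())"
```

```text
the job is handed in; nothing more can be done
None
```

The steel jar is seated in the socket and twisted clockwise to its stop; it held a pull of about 16 N (you asked for about 14) for over a second, was set down and let go, and the job was handed in at about 34 s.

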